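Dock the stock tray and find the full screw carton by heft

TASK

Slide the tray of screw cartons by its handle straight into the slotted holder until it is fully home against the back stop. Then heft the three identical cartons one at a time from left to right (as the robot sees them), each about 6 cm straight up and flat back into its own place, to find the full, heaviest one. Finish while holding that one up in the gripper, level and at least 15 cm above the desk, the tray still home, the other two cartons in their places and the rest of the desk left alone.

Things in the scene. Friction and masses are not known exactly. Their poses are not given: they have to be found in the camera images.
- holder: Fixed dark steel U on the desk, open to -x. Origin on the desk; x points into it, y left. Side guides' inner faces y = +-153.5 mm, x -25 to 60; in front, mouths flare 10 mm outward to x -51. Lips on the guides overhang inward 9 mm, underside 14, top 18 mm above the desk: the tray's side walls slide in flat beneath them. Back stop 24 mm high, face at x = 54 mm.
- tray: Loose grey tray with the cartons, on the desk before the holder's mouth: 108 x 302 mm (x, y), walls 10 mm high, 4 thick, floor 4 mm thick, 0.22 kg. Origin at the centre of its underside, x towards the holder, y left. Fully home when origin and axes coincide with the holder's (far wall on the stop); 2.5 mm clearance each side. Slippery glides: 1 to 3 N slides it, more if pressed down.
- tray_handle (a point): Middle of the top edge of the tray's upright black handle bar: 12 mm thick (tray x), 90 long (tray y), from 4 to 34 mm above the desk, centred 86 mm from the tray's origin on the robot's side, 26 mm of gap to the tray's near wall. Pinch it from above across its 12 mm (40 N does no harm).
- place_left (a point): The left carton's place: point on the tray floor (4 mm above the tray's underside), 96 mm to the left (+y) of the tray's middle. Moves with the tray.
- place_middle (a point): The middle carton's place: point on the tray floor at the tray's middle.
- place_right (a point): The right carton's place: point on the tray floor 96 mm to the right (-y) of the tray's middle.
- carton_a: One of three outwardly identical closed brown screw cartons, 47 x 74 x 34 mm (x, y, z), 74 mm side roughly along tray y; origin at the centre of its underside. One is full (0.35 to 0.5 kg), two are part-used (0.15 to 0.21 kg); names and places do not tell which. Grip across the 47 mm from above; a 40 N grip does not crush it.
- carton_b: One of three outwardly identical closed brown screw cartons, 47 x 74 x 34 mm (x, y, z), 74 mm side roughly along tray y; origin at the centre of its underside. One is full (0.35 to 0.5 kg), two are part-used (0.15 to 0.21 kg); names and places do not tell which. Grip across the 47 mm from above; a 40 N grip does not crush it.
- carton_c: One of three outwardly identical closed brown screw cartons, 47 x 74 x 34 mm (x, y, z), 74 mm side roughly along tray y; origin at the centre of its underside. One is full (0.35 to 0.5 kg), two are part-used (0.15 to 0.21 kg); names and places do not tell which. Grip across the 47 mm from above; a 40 N grip does not crush it.
- marker: Bystander: blue-capped white marker pen, 138 mm long, 19 mm high, lying loose near the desk's front edge, left of the tray's handle. Origin at the centre of its underside.
- tape_measure: Bystander: yellow tape measure, 38 x 84 x 64 mm, standing loose on the left of the tray. Origin at the centre of its underside.
- mouse: Bystander: black computer mouse, 112 x 64 x 38 mm, loose near the front right corner of the desk. Origin at the centre of its underside.

How it is judged:
On the way, in this order (a step that is already met when the one before it is completed fails the run):
1. the tray is fully home in the holder (within 6 mm of the stop) (x of tray in the frame of holder above -0.006 m and y of tray in the frame of holder between -0.006 and 0.006 m and angle between the x axis of tray and the x axis of holder, either way round below 0.05 rad and angle between tray's own z axis and vertical below 0.04 rad), for 0.2 s.
2. the left carton is hefted: held in the fingers, 36 mm or more above the tray floor, within 45 mm of over its place, the tray still home (all of step 1 and ((z of carton_a in the frame of tray above 0.04 m and horizontal distance between carton_a and place_left below 0.045 m and contact force between carton_a and the fingers above 1 N) or (z of carton_b in the frame of tray above 0.04 m and horizontal distance between carton_b and place_left below 0.045 m and contact force between carton_b and the fingers above 1 N) or (z of carton_c in the frame of tray above 0.04 m and horizontal distance between carton_c and place_left below 0.045 m and contact force between carton_c and the fingers above 1 N))), for 0.2 s.
3. the middle carton is hefted: held in the fingers, 36 mm or more above the tray floor, within 45 mm of over its place, the tray still home (all of step 1 and ((z of carton_a in the frame of tray above 0.04 m and horizontal distance between carton_a and place_middle below 0.045 m and contact force between carton_a and the fingers above 1 N) or (z of carton_b in the frame of tray above 0.04 m and horizontal distance between carton_b and place_middle below 0.045 m and contact force between carton_b and the fingers above 1 N) or (z of carton_c in the frame of tray above 0.04 m and horizontal distance between carton_c and place_middle below 0.045 m and contact force between carton_c and the fingers above 1 N))), for 0.2 s.
4. the right carton is hefted: held in the fingers, 36 mm or more above the tray floor, within 45 mm of over its place, the tray still home (all of step 1 and ((z of carton_a in the frame of tray above 0.04 m and horizontal distance between carton_a and place_right below 0.045 m and contact force between carton_a and the fingers above 1 N) or (z of carton_b in the frame of tray above 0.04 m and horizontal distance between carton_b and place_right below 0.045 m and contact force between carton_b and the fingers above 1 N) or (z of carton_c in the frame of tray above 0.04 m and horizontal distance between carton_c and place_right below 0.045 m and contact force between carton_c and the fingers above 1 N))), for 0.2 s.
At the end, for the whole second after the job is handed in: The full carton is held still in the fingers, underside over 150 mm above the desk, tilt under 20 degrees, clear of tray and holder; tray home within 6 mm and 0.05 rad; the two part-used cartons (each under 2.8 N on the tray) flat and still on the tray floor, each within 24 mm of a carton place (all of step 1 and ((height (world z) of carton_a above 0.15 m and contact force between carton_a and the fingers above 1 N and linear speed of carton_a below 0.04 m/s and angle between carton_a's own z axis and vertical below 0.35 rad and contact force between carton_a and tray below 0.1 N and contact force between carton_a and holder below 0.1 N and (horizontal distance between carton_b and place_left below 0.024 m or horizontal distance between carton_b and place_middle below 0.024 m or horizontal distance between carton_b and place_right below 0.024 m) and z of each of carton_b, carton_c in the frame of tray below 0.009 m and angle between each of carton_b, carton_c's own z axis and vertical below 0.08 rad and linear speed of each of carton_b, carton_c below 0.03 m/s and contact force between each of carton_b, carton_c and the fingers below 0.2 N and contact force between carton_b and tray between 0.8 and 2.8 N and (horizontal distance between carton_c and place_left below 0.024 m or horizontal distance between carton_c and place_middle below 0.024 m or horizontal distance between carton_c and place_right below 0.024 m) and contact force between carton_c and tray between 0.8 and 2.8 N) or (height (world z) of carton_b above 0.15 m and contact force between carton_b and the fingers above 1 N and linear speed of carton_b below 0.04 m/s and angle between carton_b's own z axis and vertical below 0.35 rad and contact force between carton_b and tray below 0.1 N and contact force between carton_b and holder below 0.1 N and (horizontal distance between carton_a and place_left below 0.024 m or horizontal distance between carton_a and place_middle below 0.024 m or horizontal distance between carton_a and place_right below 0.024 m) and z of each of carton_a, carton_c in the frame of tray below 0.009 m and angle between each of carton_a, carton_c's own z axis and vertical below 0.08 rad and linear speed of each of carton_a, carton_c below 0.03 m/s and contact force between each of carton_a, carton_c and the fingers below 0.2 N and contact force between carton_a and tray between 0.8 and 2.8 N and (horizontal distance between carton_c and place_left below 0.024 m or horizontal distance between carton_c and place_middle below 0.024 m or horizontal distance between carton_c and place_right below 0.024 m) and contact force between carton_c and tray between 0.8 and 2.8 N) or (height (world z) of carton_c above 0.15 m and contact force between carton_c and the fingers above 1 N and linear speed of carton_c below 0.04 m/s and angle between carton_c's own z axis and vertical below 0.35 rad and contact force between carton_c and tray below 0.1 N and contact force between carton_c and holder below 0.1 N and (horizontal distance between carton_a and place_left below 0.024 m or horizontal distance between carton_a and place_middle below 0.024 m or horizontal distance between carton_a and place_right below 0.024 m) and z of each of carton_a, carton_b in the frame of tray below 0.009 m and angle between each of carton_a, carton_b's own z axis and vertical below 0.08 rad and linear speed of each of carton_a, carton_b below 0.03 m/s and contact force between each of carton_a, carton_b and the fingers below 0.2 N and contact force between carton_a and tray between 0.8 and 2.8 N and (horizontal distance between carton_b and place_left below 0.024 m or horizontal distance between carton_b and place_middle below 0.024 m or horizontal distance between carton_b and place_right below 0.024 m) and contact force between carton_b and tray between 0.8 and 2.8 N))); the arm keeps its last pose, push and grip.
It fails at once if a bystander (marker, tape measure, mouse) is moved by more than 30 mm (distance of any of marker, tape_measure, mouse from where it was at the start of the episode above 0.03 m).
It fails at once if the tray is tipped by more than 17 degrees (angle between tray's own z axis and vertical above 0.3 rad).
It also fails if it takes over 72 s, if anything falls off the work surface, if the arm or the gripper's body presses on something with over 40 N, if the wrist force passes 120 N, or if a joint passes its speed limit or range.

ROBOT

A 6-joint arm with a two-finger parallel gripper is mounted at the origin on a cart in front of the work surface, level with it; the furniture and walls round the work are solid. World frame = base frame: x ahead of the robot, y to its left, z up, the work surface at z = 0. Lengths are in m, angles in rad, forces in N, time in s.
With the tool pointing down it reaches from about 0.35 to 0.875 m from the base axis. Payload 4.2 kg.
Tool frame: the origin (TCP) lies at the very end of the fingers, on their centre line; the grasp point (between the pads) lies 19 mm behind it; z points along the fingers, y is the line along which they close (so a half turn about z gives the same grasp; the last joint's range is limited). The gripper opens to 85 mm and grips with 20 to 120 N. Pads are 22 mm wide; open, the fingers measure 114 mm over their backs; the gripper's body (76 mm by 85 mm) begins 54 mm behind the grasp point. The pads swing forward as they close: fully open they stand 13 mm farther back than shut.
Start: joints at [-1.035, 0.385, 0.008, 0, -1.194, -0.259], TCP at [0.171, -0.601, 0.231] pointing down, gripper open.
Joint ranges: [-3.14, 3.14], [-1.21, 2.06], [-1.07, 1.41], [-3.16, 2.05], [-2.99, -0.16], [-3.1, 3.1]. Speed limits (rad/s): [2.79, 2.79, 3.14, 3.14, 3.14, 3.14].

INTERFACE

Orientations are given as a unit quaternion [x, y, z, w].
In Python, from bench import robot gives the robot as it stands.
- The arm moves only by the tool shift_gripper, called as name(argument=value, ...) on one line, values as JSON. Schema: {"type":"object","properties":{"moves":{"type":"array","items":{"type":"number"},"minItems":4,"maxItems":32},"finger_gap":{"type":"number"},"grip_force":{"type":"number"},"only":{"type":"string"},"quiet":{"type":"boolean"},"lines":{"type":"string"}},"required":["moves"],"additionalProperties":false}. moves is one flat list of numbers that holds 1 to 8 rows one after another, with no inner brackets; each row has 4 numbers: dx, dy, dz in m, then a turn about the tool's z in rad; each row is the pose to reach, as a shift and turn from the pose commanded when the call began, along the tool's axes at that moment; what a row does not reach only later rows make up. A row lasts 1/8 s, in which the tool goes at most 0.0625 m and 0.188 rad, less where a joint would pass 70% of its speed; a pose out of reach is approached as far as the arm can. finger_gap is the opening from 0.0 (shut) to 1.0 (fully open), set as the call begins (left out keeps the last). The fingers move at their own pace and stop on an object; grip_force is the grip in N (left out, the last holds). Time passes only in rows, so rows that do not move let the fingers close. The tool returns the time, the measured TCP pose, the force, the opening and the grip force at its end. only (a regular expression) keeps the lines of the reply that match it, lines (a string "A,B") keeps lines A to B, and quiet returns only ok. Input that does not fit is refused with a message, and nothing moves.
- robot.get_obs(): the state, without advancing time (a new reading comes with each control period).
- robot.read_camera(name): name is "scene" or "top"; returns a dict with "pixels" (400x640x3 uint8, blue, green, red), "mtx" (3x3 intrinsics, pixels), "cam_to_world" (4x4, takes a point from camera to world coordinates). Camera axes: x right, y down, z forward; pixel columns grow to the right and rows downward; lengths in m; the calibration is good to about 2 mm. A picture is of the moment at which its call begins. There is no depth.
- robot.close_job(): hands the job in; it is judged then, once.
The state is a dict: "t": time; "joint_positions": joint angles; "qd": joint speeds; "effort": joint torques, N m; "position": TCP position; "ee_rot": TCP orientation; "contact_force": force on the tool from outside, world axes, zero at the start; "torque": the same for the moment, N m; "opening": opening from 0.0 (shut) to 1.0 (fully open); "finger_force": force on a finger pad.
Only numpy, scipy, OpenCV 4.12 (cv2) and the standard library are available. Lean on these libraries where they do the work, as an engineer would, in place of code of your own. Each camera call takes 0.05 s, during which the arm holds its last target. There are 200 camera calls.

## Working session

There is one attempt and no reset: what is moved stays moved. The work goes in short steps, Python scripts to look and compute and a tool call to move; the robot and the scene stay as the last step left them, time stands still between calls to the robot, and variables do not carry over. Pictures are saved under pics/ and viewed, at most 10 in all, crops included, and the job is handed in when it is done.

```bash
ls; mkdir -p pics
```

Run:
```python
from bench import robot
import cv2,numpy as np
for n in("scene","top"):
    c=robot.read_camera(n); cv2.imwrite(f"pics/{n}0.png",c["pixels"]); print(n,c["mtx"].tolist(),np.round(c["cam_to_world"],4).tolist())
o=robot.get_obs();print(o)
```

```text
bench.py
pics
scene [[449.9856025145662, 0.0, 327.6517921586355], [0.0, 449.9856025145662, 198.9297585802706], [0.0, 0.0, 1.0]] [[-0.6235, -0.3985, 0.6726, -0.2725], [-0.7817, 0.3333, -0.5271, 0.5599], [-0.0141, -0.8545, -0.5193, 0.6901], [0.0, 0.0, 0.0, 1.0]]
top [[463.3195020014577, 0.0, 317.7948918035327], [0.0, 463.3195020014577, 197.47407257780355], [0.0, 0.0, 1.0]] [[-0.0208, -0.9944, 0.1037, 0.4035], [-0.9994, 0.0237, 0.027, -0.0869], [-0.0293, -0.103, -0.9942, 1.2269], [0.0, 0.0, 0.0, 1.0]]
{'t': 0.1, 'joint_positions': array([-1.03538816e+00,  3.85483544e-01,  6.75239671e-03, -4.12456966e-04,
       -1.19398792e+00, -2.58606479e-01]), 'qd': array([-0.00101333, -0.00042451,  0.00174203,  0.00179954,  0.00020738,
        0.00039468]), 'effort': array([-7.64859578e-04, -3.93319023e+01,  1.88929349e+01,  4.19788420e+00,
       -2.55266583e-03,  1.01421676e-05]), 'position': array([ 0.17067306, -0.60070501,  0.23032802]), 'ee_rot': array([-1.37884020e-01,  9.90447897e-01,  9.60713981e-04, -1.94944982e-04]), 'contact_force': array([0.31848557, 0.25340895, 0.39902553]), 'torque': array([-0.03054427,  0.05275636,  0.0190596 ]), 'finger_force': 0.0, 'opening': 1.0017912920479835}
```

View pics/top0.png

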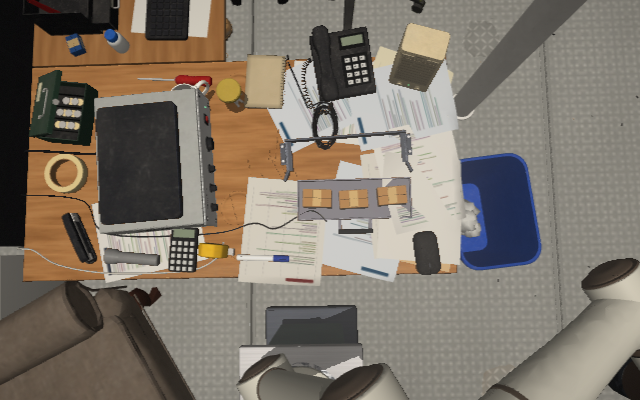

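View pics/scene0.png

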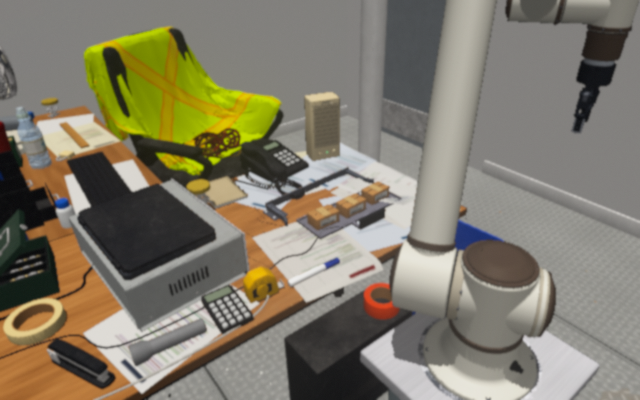

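The top view shows the tray around (298–411, 178–220) with cartons at (317,198), (354,198) and (392,195), and the black handle near (355,230). The holder runs from (288,140) to (410,133), open towards the robot. The tape measure is at (213,250), the marker at (262,258) and the mouse at (426,252). I'll enlarge the work area.

Create h.py:
```python
from bench import robot
import cv2,numpy as np
def ray(c,uv,z):
    uv=np.asarray(uv,float).reshape(-1,2); T=c["cam_to_world"]
    d=np.c_[uv,np.ones(len(uv))]@np.linalg.inv(c["mtx"]).T@T[:3,:3].T
    return T[:3,3]+d*((z-T[2,3])/d[:,2])[:,None]
def proj(c,P):
    T=c["cam_to_world"];p=(np.asarray(P,float).reshape(-1,3)-T[:3,3])@T[:3,:3]@np.asarray(c["mtx"]).T
    return p[:,:2]/p[:,2:]
def cartons(c,z=.038,box=(270,120,430,240)):
    x0,y0,x1,y1=box; h=cv2.cvtColor(c["pixels"],cv2.COLOR_BGR2HSV)[y0:y1,x0:x1]
    m=cv2.inRange(h,(8,70,110),(22,255,255)); m=cv2.morphologyEx(m,cv2.MORPH_CLOSE,np.ones((3,3)))
    cs=[k for k in cv2.findContours(m,cv2.RETR_EXTERNAL,cv2.CHAIN_APPROX_NONE)[0] if cv2.contourArea(k)>150]
    r=[]
    for k in cs:
        R=cv2.minAreaRect(k); r.append((np.array(R[0])+(x0,y0),R[1],R[2],cv2.contourArea(k)))
    return r
```

Run:
```python
from h import *
c=robot.read_camera("top")
x0,y0,x1,y1=270,120,430,240
im=cv2.resize(c["pixels"][y0:y1,x0:x1],None,fx=5,fy=5,interpolation=cv2.INTER_CUBIC)
cv2.imwrite("pics/crop1.png",im)
for r in cartons(c): print(np.round(r[0],1),np.round(r[1],1),r[2],r[3],ray(c,r[0],.038).round(4))
```

```text
[353.  198.4] [17.9 28.7] 86.8201675415039 465.5 [[ 0.5229 -0.1454  0.038 ]]
[316.5 197.5] [17. 29.] 90.0 478.5 [[ 0.5275 -0.0513  0.038 ]]
[391.7 194.8] [17.9 29.1] 84.80557250976562 477.5 [[ 0.53   -0.2447  0.038 ]]
[330.3 159.7] [38.1 86. ] 87.95458984375 1865.5 [[ 0.6254 -0.0893  0.038 ]]
[278.  149.5] [59. 16.] 90.0 579.0 [[0.6561 0.0468 0.038 ]]
```

View pics/crop1.png

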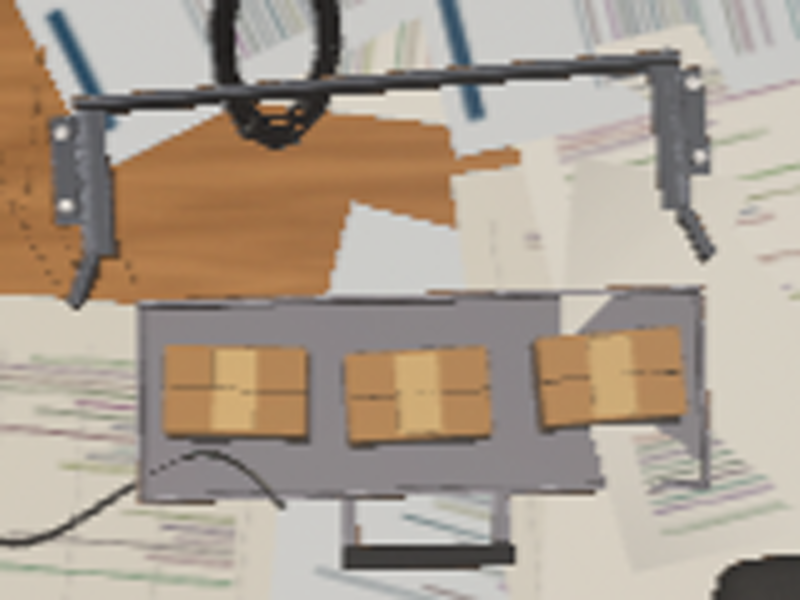

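The crop shows the tray corners at about (140,500), (140,303), (703,290) and (710,487), with the handle top at (343–515, 548–568). The holder lips run from (108,108) to (113,255) and from (652,70) to (665,208). The holder is turned about 3° relative to the tray. I'll compute both poses.

Run:
```python
from h import *
c=robot.read_camera("top")
f=lambda l,z: ray(c,np.array(l)/5+(270-.4,120-.4),z)[:,:2].round(4).tolist()
print("tray NL FL FR NR",f([(140,500),(140,303),(703,290),(710,487)],.010))
print("handle",f([(343,546),(515,544),(343,568),(515,565)],.034))
print("lipL",f([(108,108),(113,255)],.018),"lipR",f([(652,70),(665,208)],.018))
print("near guide ends",f([(100,257),(678,210)],.018),"mouth tips",f([(75,306),(710,258)],.018))
print("stop near top edge",f([(105,105),(650,66)],.024))
# subpixel handle: dark mask
g=cv2.cvtColor(c["pixels"],cv2.COLOR_BGR2GRAY)[222:240,330:380]; ys,xs=np.where(g<70)
k=np.c_[xs+330,ys+222].astype(np.float32); R=cv2.minAreaRect(k); print("handle rect",R,ray(c,R[0],.034).round(4))
```

```text
tray NL FL FR NR [[0.4731, 0.0005], [0.5778, -0.0012], [0.5773, -0.2988], [0.4732, -0.2981]]
handle [[0.4458, -0.1053], [0.4449, -0.1934], [0.4345, -0.105], [0.4341, -0.193]]
lipL [[0.6818, 0.0136], [0.6026, 0.0121]] lipR [[0.6944, -0.2754], [0.6202, -0.2793]]
near guide ends [[0.6017, 0.019], [0.6189, -0.2861]] mouth tips [[0.5759, 0.0326], [0.593, -0.3018]]
stop near top edge [[0.6821, 0.0146], [0.6951, -0.2735]]
handle rect ((355.5, 231.0), (4.0, 33.0), 90.0) [[ 0.4392 -0.1495  0.034 ]]
```

Create d.py:
```python
import sys; from h import *
# usage: d.py x y z yaw(tool -y axis heading) -> tool-axis shift and turn
from scipy.spatial.transform import Rotation as R
o=robot.get_obs(); M=R.from_quat(o["ee_rot"]).as_matrix()
yaw=np.arctan2(-M[1,1],-M[0,1]); p=o["position"]
print("t",round(o["t"],2),"pos",p.round(4),"yaw",round(yaw,4),"F",o["contact_force"].round(2),"open",round(o["opening"],3),"ff",round(float(o["finger_force"]),1),"q",o["joint_positions"].round(2))
if len(sys.argv)>1:
    t=np.array(list(map(float,sys.argv[1:5]))); print("shift",((t[:3]-p)@M).round(4),"turn",round(yaw-t[3],4))
```

```text
(no output)
```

shift_gripper(moves=[-0.05,0.05,0.01,-0.18,-0.1,0.1,0.02,-0.36,-0.15,0.15,0.04,-0.54,-0.2,0.2,0.05,-0.72,-0.25,0.25,0.06,-0.9,-0.3,0.29,0.07,-1.08,-0.34,0.33,0.09,-1.2,-0.3816,0.361,0.1,-1.294], finger_gap=0.28, grip_force=40)

```text
t: 1.2
position: [0.4202, -0.1764, 0.139]
ee_rot: [0.708, -0.706, 0.0, -0.0]
contact_force: [1.1, 0.6, -0.0]
opening: 0.28
finger_force: 0.0
```

```bash
python3 d.py .4395 -.1495 .06 0
```

```text
t 1.2 pos [ 0.4202 -0.1764  0.139 ] yaw 0.0035 F [ 1.12  0.63 -0.05] open 0.28 ff 0.0 q [-0.04  0.2  -0.52  0.   -0.85  0.04]
shift [-0.0269 -0.0194  0.079 ] turn 0.0035
```

shift_gripper(moves=[0,0,0,0,0,0,0.02,0,0,0,0.06,0,0,0,0.06,0])

```text
t: 1.7
position: [0.4169, -0.1787, 0.0773]
ee_rot: [-0.706, 0.708, 0.003, -0.002]
contact_force: [0.6, -0.0, -0.5]
opening: 0.273
finger_force: 0.0
```

```bash
python3 d.py .4395 -.1495 .010 0
```

Run:
```python
from h import *
c=robot.read_camera("scene"); cv2.imwrite("pics/s1.png",cv2.resize(c["pixels"][150:280,230:430],None,fx=4,fy=4,interpolation=cv2.INTER_CUBIC))
```

```text
t 1.7 pos [ 0.4169 -0.1787  0.0773] yaw -0.0017 F [ 0.64 -0.02 -0.48] open 0.273 ff 0.0 q [-0.05  0.29 -0.6  -0.   -0.69  0.04]
shift [-0.0292 -0.023   0.0671] turn -0.0017
```

View pics/s1.png

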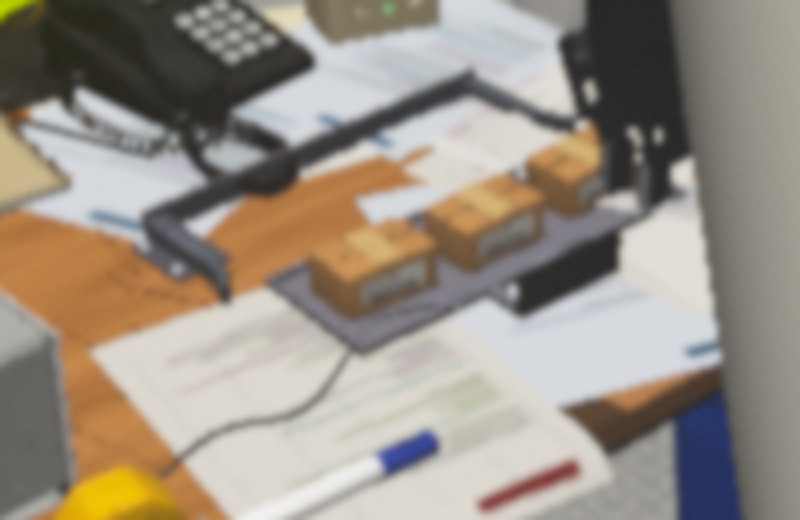

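The scene crop shows the gripper upright at upper right (about (630,180)), above the tray, with the black handle free below it at (570,270). I'll finish the alignment high, then descend.

shift_gripper(moves=[-0.02,-0.015,0,0,-0.029,-0.023,0,0,-0.029,-0.023,0,0,-0.029,-0.023,0,0])

```text
t: 2.25
position: [0.4423, -0.1496, 0.0795]
ee_rot: [-0.707, 0.707, -0.0, 0.0]
contact_force: [-0.7, -0.2, -0.9]
opening: 0.28
finger_force: 0.0
```

```bash
python3 d.py .4395 -.1495 .010 0
```

```text
t 2.25 pos [ 0.4423 -0.1496  0.0795] yaw -0.0003 F [-0.66 -0.18 -0.89] open 0.28 ff 0.0 q [ 0.02  0.3  -0.57 -0.   -0.7  -0.02]
shift [-0.0001  0.0028  0.0695] turn -0.0003
```

shift_gripper(moves=[0,0.003,0.03,0,0,0.003,0.05,0,0,0.003,0.06,0,0,0.003,0.069,0,0,0.003,0.069,0])

```text
t: 2.88
position: [0.4394, -0.1495, 0.0099]
ee_rot: [-0.707, 0.707, 0.0, -0.0]
contact_force: [0.2, -0.9, -0.9]
opening: 0.28
finger_force: 0.0
```

```bash
python3 d.py .4395 -.1495 .010 0
```

```text
t 2.88 pos [ 0.4394 -0.1495  0.0099] yaw -0.0001 F [ 0.18 -0.87 -0.91] open 0.28 ff 0.0 q [ 0.02  0.42 -0.64  0.   -0.51 -0.02]
shift [ 0.     -0.0001 -0.0001] turn -0.0001
```

shift_gripper(moves=[0,0,0,0,0,0,0,0,0,0,0,0,0,0,0,0], finger_gap=0, grip_force=40)

```text
t: 3.38
position: [0.4409, -0.1493, 0.0108]
ee_rot: [0.707, -0.707, 0.001, -0.001]
contact_force: [3.5, 0.3, 2.1]
opening: 0.129
finger_force: 41.7
```

```bash
python3 d.py .4392 -.1418 .010 0.05
```

```text
t 3.38 pos [ 0.4409 -0.1493  0.0108] yaw 0.0007 F [3.46 0.34 2.06] open 0.129 ff 41.7 q [ 0.02  0.42 -0.64  0.   -0.51 -0.02]
shift [-0.0075  0.0017  0.0008] turn -0.0493
```

shift_gripper(moves=[-0.002,0,0,-0.015,-0.005,0,0,-0.03,-0.0077,0,0,-0.05,-0.0077,0,0,-0.05,-0.0077,0,0,-0.05])

```text
t: 4.0
position: [0.4393, -0.1418, 0.0108]
ee_rot: [0.724, -0.69, 0.0, -0.0]
contact_force: [0.3, -2.5, 6.8]
opening: 0.126
finger_force: 42.7
```

```bash
python3 d.py .5491 -.1363 .010 0.05
```

Run:
```python
from h import *
c=robot.read_camera("top")
cv2.imwrite("pics/c2.png",cv2.resize(c["pixels"][120:240,270:430],None,fx=5,fy=5,interpolation=cv2.INTER_CUBIC))
```

```text
t 4.0 pos [ 0.4393 -0.1418  0.0108] yaw 0.0487 F [ 0.3  -2.49  6.83] open 0.126 ff 42.7 q [ 0.04  0.42 -0.65 -0.   -0.51  0.01]
shift [-0.0002 -0.1099  0.0008] turn -0.0013
```

View pics/c2.png

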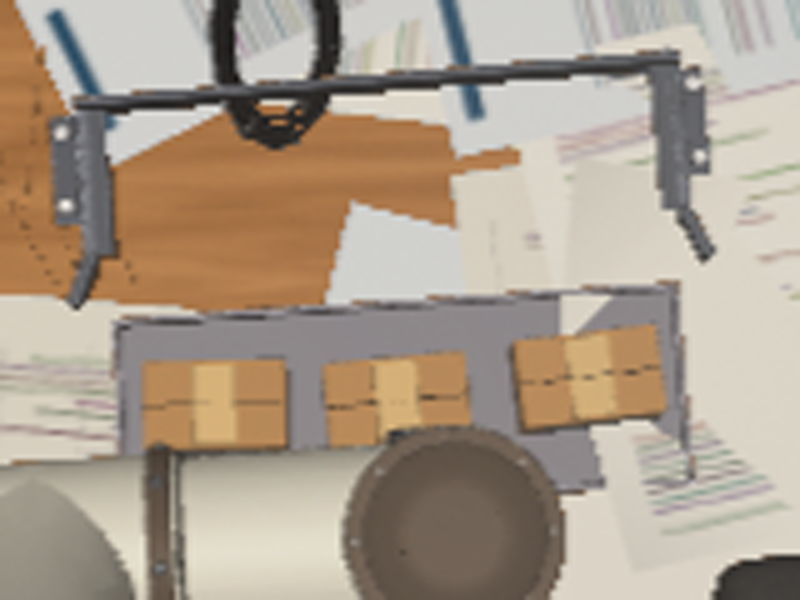

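The tray is now lined up before the mouth: far corners at (118,322) and (676,287), mouth tips at (75,306) and (710,258). The arm covers the handle. I'll check the tray pose numerically, then slide.

Run:
```python
from h import *
c=robot.read_camera("top")
f=lambda l,z: ray(c,np.array(l)/5+(270-.4,120-.4),z)[:,:2]
a,b=f([(118,322),(676,287)],.010); yaw=np.arctan2(b[0]-a[0],a[1]-b[1]); m=(a+b)/2
ctr=m-.054*np.array([np.cos(yaw),np.sin(yaw)])
d=ctr-(.635,-.132); C,S=np.cos(.05),np.sin(.05)
print(yaw,ctr,"in holder",C*d[0]+S*d[1],-S*d[0]+C*d[1], np.linalg.norm(a-b))
```

```text
0.03836345296904782 [ 0.5195972  -0.13910097] in holder -0.11561347528649452 -0.0013243639570940545 0.295538212919003
```

shift_gripper(moves=[0,-0.006,-0.0005,0,0,-0.012,-0.0005,0,0,-0.018,-0.0005,0,0,-0.025,-0.0005,0,0,-0.025,-0.0005,0])

```text
t: 4.72
position: [0.4615, -0.1405, 0.0108]
ee_rot: [0.724, -0.689, -0.002, 0.002]
contact_force: [-5.4, -0.2, 10.1]
opening: 0.128
finger_force: 42.9
```

```bash
python3 d.py .5491 -.1363 .010 0.05
```

```text
t 4.72 pos [ 0.4615 -0.1405  0.0108] yaw 0.0496 F [-5.4  -0.22 10.07] open 0.128 ff 42.9 q [ 0.04  0.44 -0.59 -0.   -0.54  0.01]
shift [ 0.0001 -0.0877  0.0002] turn -0.0004
```

shift_gripper(moves=[0,0,-0.001,0,0,-0.006,-0.0015,0,0,-0.014,-0.0015,0,0,-0.022,-0.0015,0,0,-0.03,-0.0015,0,0,-0.03,-0.0015,0])

```text
t: 5.48
position: [0.4961, -0.1387, 0.0118]
ee_rot: [0.725, -0.689, 0.001, -0.001]
contact_force: [0.8, 0.1, -7.2]
opening: 0.131
finger_force: 40.6
```

```bash
python3 d.py .5491 -.1363 .010 0.05
```

Run:
```python
from h import *
c=robot.read_camera("top")
cv2.imwrite("pics/c3.png",cv2.resize(c["pixels"][120:240,270:430],None,fx=5,fy=5,interpolation=cv2.INTER_CUBIC))
```

```text
t 5.47 pos [ 0.4961 -0.1387  0.0118] yaw 0.0505 F [ 0.81  0.1  -7.24] open 0.131 ff 40.6 q [ 0.04  0.48 -0.52  0.   -0.58  0.01]
shift [ 0.0003 -0.0531  0.0019] turn 0.0005
```

View pics/c3.png

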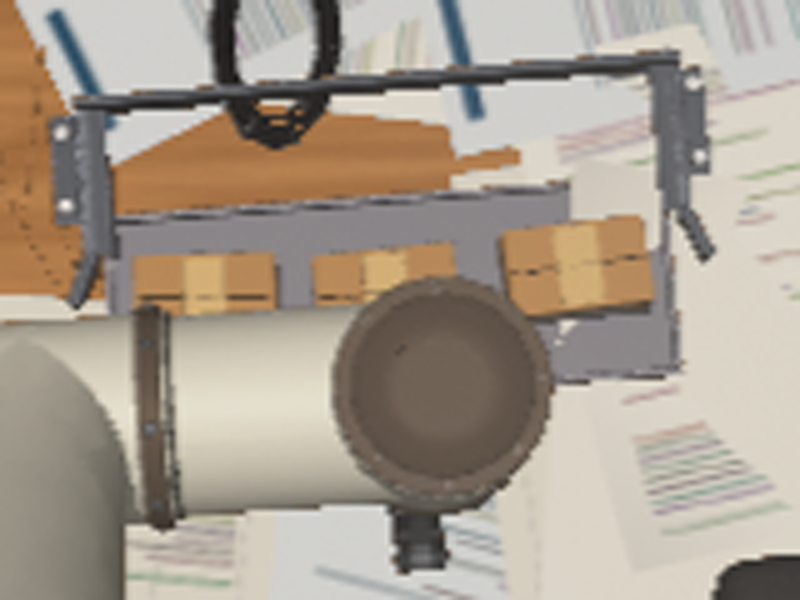

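The tray's far edge is at (115,215)–(570,183), under both lips and sliding straight. I'll continue to the stop.

shift_gripper(moves=[0,-0.004,0.0007,0,0,-0.012,0.0007,0,0,-0.020,0.0007,0,0,-0.028,0.0007,0,0,-0.036,0.0007,0,0,-0.042,0.0007,0,0,-0.045,0.0007,0,0,-0.045,0.0007,0])

```text
t: 6.52
position: [0.5402, -0.1366, 0.0115]
ee_rot: [0.725, -0.689, 0.0, -0.0]
contact_force: [0.9, -0.2, -5.8]
opening: 0.133
finger_force: 40.6
```

```bash
python3 d.py .5491 -.1363 .010 0.05
```

```text
t 6.53 pos [ 0.5402 -0.1366  0.0115] yaw 0.0502 F [ 0.91 -0.24 -5.81] open 0.133 ff 40.6 q [ 0.04  0.53 -0.41  0.   -0.63  0.01]
shift [ 0.0002 -0.0089  0.0015] turn 0.0002
```

shift_gripper(moves=[0,-0.003,0.0006,0,0,-0.006,0.0006,0,0,-0.009,0.0006,0,0,-0.011,0.0006,0,0,-0.012,0.0006,0,0,-0.012,0.0006,0])

```text
t: 7.28
position: [0.5517, -0.136, 0.0109]
ee_rot: [0.725, -0.689, 0.0, -0.0]
contact_force: [-2.5, -0.2, -3.4]
opening: 0.126
finger_force: 40.9
```

```bash
python3 d.py .5491 -.1363 .010 0.05
```

```text
t 7.28 pos [ 0.5517 -0.136   0.0109] yaw 0.05 F [-2.48 -0.18 -3.38] open 0.126 ff 40.9 q [ 0.04  0.54 -0.38  0.   -0.65  0.01]
shift [0.0002 0.0026 0.0009] turn 0.0
```

shift_gripper(moves=[0,-0.001,0,0,0,-0.002,0,0,0,-0.003,0,0,0,-0.003,0,0])

```text
t: 7.78
position: [0.5529, -0.1362, 0.0109]
ee_rot: [0.725, -0.689, -0.001, 0.001]
contact_force: [-6.0, -2.1, -0.2]
opening: 0.131
finger_force: 41.5
```

```bash
python3 d.py .5491 -.1363 .010 0.05
```

```text
t 7.78 pos [ 0.5529 -0.1362  0.0109] yaw 0.05 F [-6.05 -2.07 -0.16] open 0.131 ff 41.5 q [ 0.04  0.54 -0.38  0.   -0.65  0.01]
shift [-0.0001  0.0038  0.0009] turn 0.0
```

shift_gripper(moves=[0,-0.001,0,0,0,-0.002,0,0,0,-0.003,0,0,0,-0.003,0,0])

```text
t: 8.28
position: [0.5528, -0.1362, 0.0108]
ee_rot: [0.724, -0.689, -0.003, 0.003]
contact_force: [-12.8, -0.7, 5.5]
opening: 0.129
finger_force: 42.5
```

```bash
python3 d.py .5491 -.1363 .010 0.05
```

```text
t 8.28 pos [ 0.5528 -0.1362  0.0108] yaw 0.0493 F [-12.77  -0.74   5.48] open 0.129 ff 42.5 q [ 0.04  0.55 -0.37 -0.   -0.66  0.01]
shift [-0.0001  0.0037  0.0009] turn -0.0007
```

The advance has stopped and the force is rising, so the tray is on the stop. I'll relax the push, release and rise.

shift_gripper(moves=[0,0.003,0,0,0,0.004,0,0])

```text
t: 8.52
position: [0.5529, -0.1362, 0.0109]
ee_rot: [0.725, -0.689, -0.0, 0.0]
contact_force: [-3.0, -1.9, -2.7]
opening: 0.129
finger_force: 41.1
```

shift_gripper(moves=[0,0,0,0,0,0,0,0,0,0,-0.02,0,0,0,-0.06,0,0,0,-0.11,0,0,0,-0.16,0], finger_gap=0.28)

```text
t: 9.28
position: [0.5546, -0.1357, 0.1732]
ee_rot: [0.725, -0.689, 0.001, -0.001]
contact_force: [0.3, 0.0, 0.2]
opening: 0.281
finger_force: 0.0
```

shift_gripper(moves=[0,0.05,0,0,0,0.1,0,0,0,0.15,-0.03,0,0,0.15,-0.03,0], finger_gap=0.75)

```text
t: 9.78
position: [0.4031, -0.1435, 0.2039]
ee_rot: [0.725, -0.689, 0.003, -0.003]
contact_force: [1.3, 0.4, 0.7]
opening: 0.751
finger_force: 0.0
```

Run:
```python
from h import *
c=robot.read_camera("top")
cv2.imwrite("pics/c4.png",cv2.resize(c["pixels"][120:240,270:430],None,fx=5,fy=5,interpolation=cv2.INTER_CUBIC))
for r in cartons(c): print(np.round(r[0],1),np.round(r[1],1),r[2],r[3],ray(c,r[0],.038).round(4))
```

```bash
python3 d.py
```

```text
[309.  157.5] [17. 28.] 90.0 458.5 [[ 0.6327 -0.0339  0.038 ]]
[345.2 156.5] [17.5 28.6] 83.9909896850586 458.5 [[ 0.6328 -0.1283  0.038 ]]
[383.2 151.1] [17.4 28.7] 82.40535736083984 459.0 [[ 0.6445 -0.2271  0.038 ]]
[278.  149.5] [59. 16.] 90.0 579.0 [[0.6561 0.0468 0.038 ]]
t 9.82 pos [ 0.4044 -0.1434  0.203 ] yaw 0.0503 F [-0.25 -0.95  0.19] open 0.752 ff 0.0 q [ 0.04  0.07 -0.49  0.   -1.01  0.01]
```

View pics/c4.png

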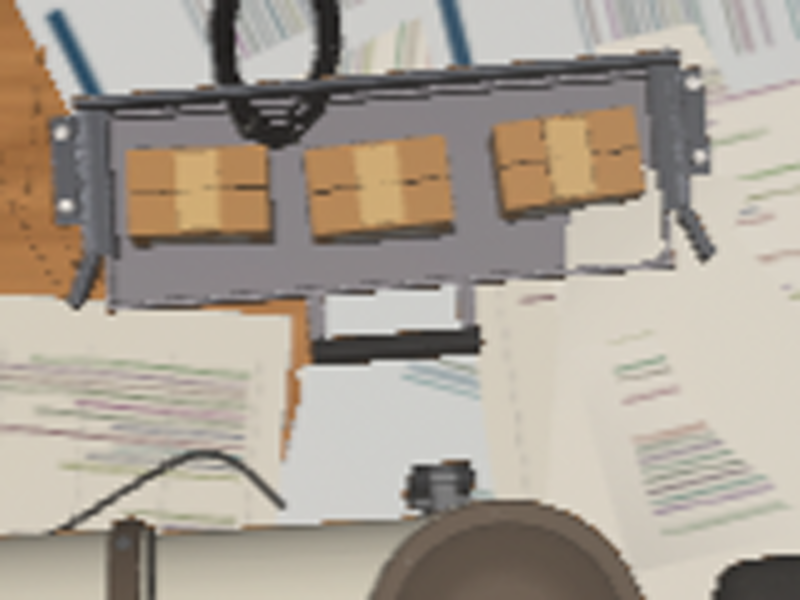

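The tray is home: far wall along the stop from (105,110) to (650,75). All cartons are inside, with centres at px (309,157.5), (345.2,156.5) and (383.2,151.1), and the handle is at (395,345). Next is the left carton.

```bash
python3 d.py .632 -.034 .07 0.005
```

```text
t 9.82 pos [ 0.4044 -0.1434  0.203 ] yaw 0.0503 F [-0.25 -0.95  0.19] open 0.752 ff 0.0 q [ 0.04  0.07 -0.49  0.   -1.01  0.01]
shift [-0.0979 -0.2319  0.1346] turn 0.0453
```

shift_gripper(moves=[-0.02,-0.05,0.02,0.01,-0.04,-0.1,0.04,0.02,-0.06,-0.15,0.06,0.03,-0.08,-0.2,0.08,0.04,-0.098,-0.232,0.11,0.045,-0.098,-0.232,0.1346,0.045,-0.098,-0.232,0.1346,0.045,-0.098,-0.232,0.1346,0.045])

```text
t: 10.82
position: [0.6315, -0.0339, 0.0667]
ee_rot: [0.709, -0.705, 0.001, -0.0]
contact_force: [-0.2, -0.5, 0.3]
opening: 0.749
finger_force: 0.0
```

```bash
python3 d.py .632 -.034 .010 0.005
```

```text
t 10.82 pos [ 0.6315 -0.0339  0.0667] yaw 0.0054 F [-0.18 -0.46  0.33] open 0.749 ff 0.0 q [ 0.2   0.55 -0.17  0.   -0.85 -0.2 ]
shift [ 0.     -0.0004  0.0567] turn 0.0004
```

Create w.py:
```python
from h import *
F=[]
for i in range(10):
    robot.read_camera("scene"); F.append(robot.get_obs()["contact_force"])
print("F",np.mean(F,0).round(2),"sd",np.std(F,0).round(2))
```

```bash
python3 w.py
```

```text
F [0.   0.03 0.16] sd [0.43 0.39 0.38]
```

shift_gripper(moves=[0,0,0.02,0,0,0,0.04,0,0,0,0.05,0,0,0,0.057,0,0,0,0.057,0])

```text
t: 11.95
position: [0.6304, -0.034, 0.0091]
ee_rot: [0.709, -0.705, -0.0, 0.0]
contact_force: [0.1, 0.6, -0.5]
opening: 0.752
finger_force: 0.0
```

shift_gripper(moves=[0,0,0,0,0,0,0,0,0,0,0,0,0,0,0,0], finger_gap=0, grip_force=40)

```text
t: 12.45
position: [0.6317, -0.0337, 0.0105]
ee_rot: [0.709, -0.705, 0.001, -0.001]
contact_force: [0.4, 0.2, 5.7]
opening: 0.528
finger_force: 43.3
```

```bash
python3 d.py
```

```text
t 12.45 pos [ 0.6317 -0.0337  0.0105] yaw 0.0055 F [0.39 0.19 5.67] open 0.528 ff 43.3 q [ 0.2   0.62 -0.22  0.   -0.73 -0.2 ]
```

shift_gripper(moves=[0,0,-0.005,0,0,0,-0.02,0,0,0,-0.035,0,0,0,-0.05,0,0,0,-0.06,0,0,0,-0.06,0,0,0,-0.06,0])

```text
t: 13.32
position: [0.63, -0.034, 0.0688]
ee_rot: [0.709, -0.705, -0.0, 0.0]
contact_force: [0.6, 1.0, -1.6]
opening: 0.532
finger_force: 42.5
```

```bash
python3 w.py; python3 d.py
```

```text
F [-0.02 -0.01 -1.64] sd [0.63 0.64 0.49]
t 13.82 pos [ 0.6304 -0.0339  0.0691] yaw 0.005 F [-0.88 -0.17 -2.13] open 0.529 ff 42.5 q [ 0.2   0.54 -0.17 -0.   -0.85 -0.2 ]
```

shift_gripper(moves=[0,0,0.015,0,0,0,0.03,0,0,0,0.045,0,0,0,0.055,0,0,0,0.059,0,0,0,0.06,0,0,0,0.06,0])

```text
t: 14.7
position: [0.6299, -0.0341, 0.0106]
ee_rot: [0.709, -0.705, -0.0, 0.001]
contact_force: [-5.6, 0.2, 6.7]
opening: 0.532
finger_force: 43.3
```

shift_gripper(moves=[0,0,0,0,0,0,0,0,0,0,0,0,0,0,-0.03,0,0,0,-0.06,0,0,0,-0.06,0], finger_gap=0.75)

```text
t: 15.45
position: [0.6325, -0.0337, 0.0721]
ee_rot: [0.709, -0.705, 0.002, -0.002]
contact_force: [-0.0, 0.1, -0.2]
opening: 0.747
finger_force: 0.0
```

```bash
python3 d.py .632 -.1285 .07 .08
```

```text
t 15.45 pos [ 0.6325 -0.0337  0.0721] yaw 0.0055 F [-0.05  0.08 -0.2 ] open 0.747 ff 0.0 q [ 0.2   0.54 -0.17  0.   -0.85 -0.2 ]
shift [0.0948 0.0011 0.002 ] turn -0.0745
```

Left weighs about 1.8 N, so it is part-used. Next is the middle carton.

shift_gripper(moves=[0.02,0,0,-0.03,0.05,0,0,-0.06,0.08,0.001,0,-0.075,0.095,0.001,0.002,-0.075,0.095,0.001,0.002,-0.075,0.095,0.001,0.002,-0.075])

```text
t: 16.2
position: [0.6299, -0.1282, 0.0669]
ee_rot: [0.735, -0.678, -0.0, 0.0]
contact_force: [0.8, -0.3, -0.5]
opening: 0.752
finger_force: 0.0
```

Run:
```python
from h import *
c=robot.read_camera("scene"); cv2.imwrite("pics/s5.png",cv2.resize(c["pixels"][150:280,230:430],None,fx=4,fy=4,interpolation=cv2.INTER_CUBIC))
```

```bash
python3 d.py .632 -.1285 .0105 .08
```

```text
t 16.25 pos [ 0.63   -0.128   0.0671] yaw 0.0809 F [0.13 0.34 0.16] open 0.751 ff 0.0 q [ 0.05  0.56 -0.14 -0.   -0.87  0.03]
shift [ 0.0006 -0.0019  0.0566] turn 0.0009
```

View pics/s5.png

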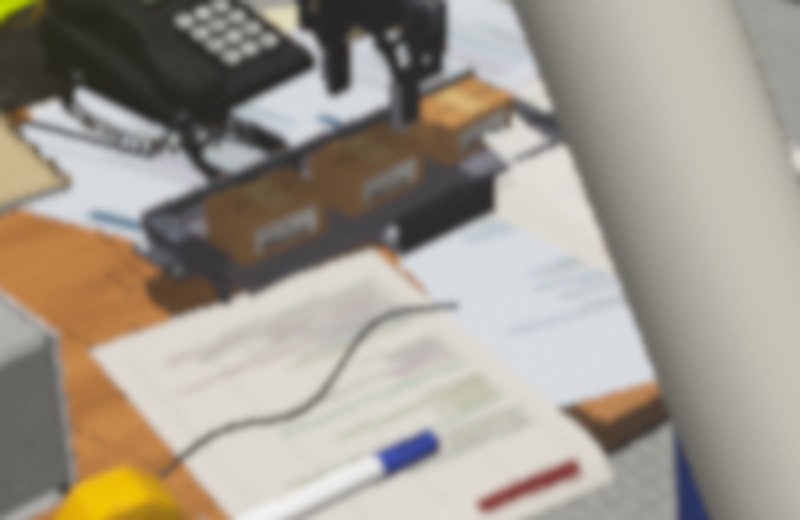

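The left carton (270,215) lies flat in its place, the tray is still in the holder, and the open gripper straddles the middle carton at (370,60–165).

shift_gripper(moves=[0,-0.001,0.02,0,0,-0.001,0.04,0,0,-0.001,0.05,0,0,-0.001,0.0565,0,0,-0.001,0.0565,0])

```text
t: 16.88
position: [0.631, -0.1286, 0.0107]
ee_rot: [0.735, -0.678, -0.0, 0.0]
contact_force: [0.2, 0.9, 0.6]
opening: 0.75
finger_force: 0.0
```

shift_gripper(moves=[0,0,0,0,0,0,0,0,0,0,0,0,0,0,0,0], finger_gap=0, grip_force=40)

```text
t: 17.38
position: [0.6333, -0.1288, 0.0126]
ee_rot: [0.735, -0.678, 0.002, -0.002]
contact_force: [3.9, 0.1, 5.0]
opening: 0.524
finger_force: 43.3
```

shift_gripper(moves=[0,0,-0.005,0,0,0,-0.02,0,0,0,-0.035,0,0,0,-0.05,0,0,0,-0.06,0,0,0,-0.06,0,0,0,-0.06,0])

```text
t: 18.25
position: [0.6304, -0.1288, 0.0703]
ee_rot: [0.735, -0.678, -0.001, 0.0]
contact_force: [0.3, -0.5, -4.4]
opening: 0.53
finger_force: 42.4
```

```bash
python3 w.py; python3 d.py
```

```text
F [-0.13  0.01 -4.01] sd [0.54 0.61 0.46]
t 18.75 pos [ 0.6309 -0.1289  0.0706] yaw 0.08 F [ 0.03  0.92 -4.39] open 0.533 ff 42.4 q [ 0.05  0.56 -0.14 -0.   -0.87  0.03]
```

Middle weighs about 4 N, so it is the full one. I'll put it back and heft the right carton.

shift_gripper(moves=[0,0,0.015,0,0,0,0.03,0,0,0,0.045,0,0,0,0.055,0,0,0,0.058,0,0,0,0.0595,0,0,0,0.0595,0])

```text
t: 19.62
position: [0.6304, -0.1289, 0.0127]
ee_rot: [0.735, -0.678, -0.0, 0.0]
contact_force: [-5.7, 1.9, 5.1]
opening: 0.533
finger_force: 43.5
```

shift_gripper(moves=[0,0,0,0,0,0,0,0,0,0,0,0,0,0,-0.03,0,0,0,-0.06,0,0,0,-0.06,0], finger_gap=0.75)

```text
t: 20.38
position: [0.6332, -0.129, 0.0742]
ee_rot: [0.735, -0.678, 0.003, -0.002]
contact_force: [0.2, 0.0, -0.8]
opening: 0.75
finger_force: 0.0
```

```bash
python3 d.py .643 -.227 .07 .108
```

```text
t 20.38 pos [ 0.6332 -0.129   0.0742] yaw 0.0805 F [ 0.21  0.01 -0.75] open 0.75 ff 0.0 q [ 0.05  0.56 -0.13  0.   -0.87  0.03]
shift [ 0.0985 -0.0019  0.0043] turn -0.0275
```

shift_gripper(moves=[0.03,0,0,-0.01,0.06,-0.001,0,-0.02,0.085,-0.002,0.002,-0.0275,0.0985,-0.002,0.004,-0.0275,0.0985,-0.002,0.004,-0.0275,0.0985,-0.002,0.004,-0.0275])

```text
t: 21.12
position: [0.6407, -0.2262, 0.067]
ee_rot: [0.744, -0.668, -0.0, 0.0]
contact_force: [-0.5, 0.1, -1.2]
opening: 0.754
finger_force: 0.0
```

Run:
```python
from h import *
c=robot.read_camera("top")
cv2.imwrite("pics/c6.png",cv2.resize(c["pixels"][120:240,270:430],None,fx=5,fy=5,interpolation=cv2.INTER_CUBIC))
for r in cartons(c): print(np.round(r[0],1),np.round(r[1],1),r[2],ray(c,r[0],.038).round(4))
```

```bash
python3 d.py .643 -.227 .0105 .108
```

```text
[277.5 149.5] [59. 15.] 90.0 [[0.6561 0.0481 0.038 ]]
t 21.18 pos [ 0.6408 -0.226   0.0672] yaw 0.1084 F [ 0.29 -0.34  0.11] open 0.753 ff 0.0 q [-0.1   0.62 -0.04 -0.   -0.92  0.21]
shift [ 0.0012 -0.0021  0.0567] turn 0.0004
```

View pics/c6.png

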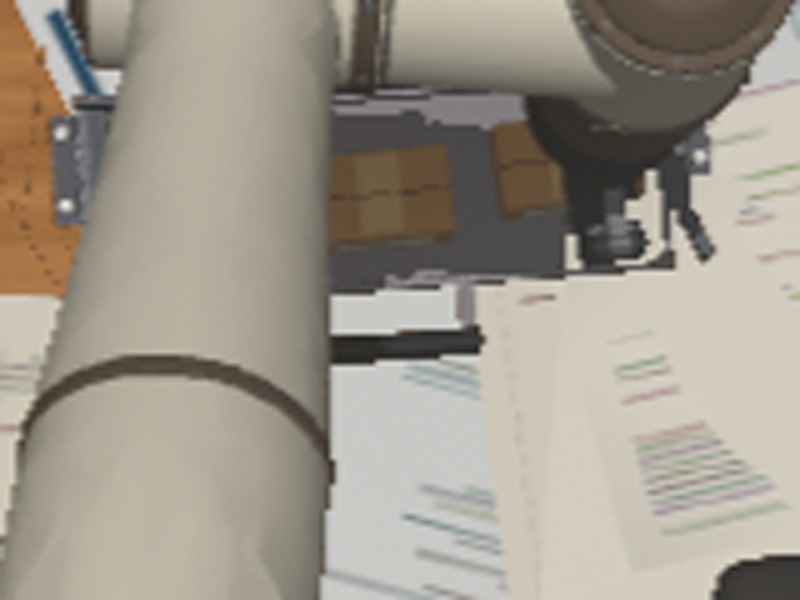

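The handle end is still at (480,340) and the middle carton is back at about (385,190), so the tray is home. Now I'll heft the right carton.

shift_gripper(moves=[0,-0.001,0.02,0,0.001,-0.0015,0.04,0,0.001,-0.0015,0.05,0,0.001,-0.0015,0.0565,0,0.001,-0.0015,0.0565,0])

```text
t: 21.8
position: [0.6422, -0.2277, 0.0101]
ee_rot: [0.744, -0.668, -0.0, 0.0]
contact_force: [0.4, 0.5, 1.0]
opening: 0.751
finger_force: 0.0
```

shift_gripper(moves=[0,0,0,0,0,0,0,0,0,0,0,0,0,0,0,0], finger_gap=0, grip_force=40)

```text
t: 22.3
position: [0.6435, -0.2279, 0.012]
ee_rot: [0.744, -0.668, 0.001, -0.001]
contact_force: [1.2, -0.2, 5.0]
opening: 0.534
finger_force: 43.1
```

shift_gripper(moves=[0,0,-0.005,0,0,0,-0.02,0,0,0,-0.035,0,0,0,-0.05,0,0,0,-0.06,0,0,0,-0.06,0,0,0,-0.06,0])

```text
t: 23.18
position: [0.6419, -0.2276, 0.0702]
ee_rot: [0.744, -0.668, -0.001, 0.0]
contact_force: [0.7, -0.4, -1.9]
opening: 0.533
finger_force: 42.4
```

```bash
python3 w.py; python3 d.py
```

```text
F [ 0.05 -0.22 -1.75] sd [0.46 0.33 0.53]
t 23.68 pos [ 0.6424 -0.2277  0.0706] yaw 0.1075 F [-0.24 -0.29 -2.68] open 0.532 ff 42.4 q [-0.1   0.61 -0.03  0.   -0.93  0.21]
```

Right is light too, about 1.9 N. I'll put it back, then fetch the middle one.

shift_gripper(moves=[0,0,0.015,0,0,0,0.03,0,0,0,0.045,0,0,0,0.055,0,0,0,0.058,0,0,0,0.0595,0,0,0,0.0595,0])

```text
t: 24.55
position: [0.6428, -0.2278, 0.0121]
ee_rot: [0.744, -0.668, 0.001, -0.0]
contact_force: [-2.2, 1.3, 0.9]
opening: 0.534
finger_force: 42.7
```

shift_gripper(moves=[0,0,0,0,0,0,0,0,0,0,0,0,0,0,-0.03,0,0,0,-0.06,0,0,0,-0.06,0], finger_gap=0.75)

```text
t: 25.3
position: [0.6445, -0.2281, 0.0744]
ee_rot: [0.744, -0.668, 0.003, -0.002]
contact_force: [-0.1, -0.7, -0.0]
opening: 0.755
finger_force: 0.0
```

```bash
python3 d.py .632 -.1288 .07 .08
```

```text
t 25.3 pos [ 0.6445 -0.2281  0.0744] yaw 0.108 F [-0.08 -0.68 -0.02] open 0.755 ff 0.0 q [-0.1   0.61 -0.03  0.   -0.93  0.21]
shift [-0.1001  0.0018  0.0042] turn 0.028
```

shift_gripper(moves=[-0.03,0,0,0.01,-0.06,0,0,0.02,-0.085,0.001,0.002,0.028,-0.1,0.001,0.004,0.028,-0.1,0.001,0.004,0.028,-0.1,0.001,0.004,0.028])

```text
t: 26.05
position: [0.6307, -0.129, 0.067]
ee_rot: [0.735, -0.679, -0.0, 0.0]
contact_force: [-0.1, -0.3, -0.3]
opening: 0.747
finger_force: 0.0
```

```bash
python3 d.py .632 -.1288 .0105 .08
```

```text
t 26.05 pos [ 0.6307 -0.129   0.067 ] yaw 0.0791 F [-0.08 -0.26 -0.31] open 0.747 ff 0.0 q [ 0.05  0.56 -0.14  0.   -0.87  0.03]
shift [-0.0001 -0.0013  0.0565] turn -0.0009
```

shift_gripper(moves=[0,-0.001,0.02,0,0,-0.001,0.04,0,0,-0.001,0.05,0,0,-0.001,0.0565,0,0,-0.001,0.0565,0])

```text
t: 26.68
position: [0.6317, -0.1286, 0.0106]
ee_rot: [0.735, -0.679, -0.0, 0.0]
contact_force: [-0.2, 0.6, -0.3]
opening: 0.75
finger_force: 0.0
```

shift_gripper(moves=[0,0,0,0,0,0,0,0,0,0,0,0,0,0,0,0], finger_gap=0, grip_force=40)

```text
t: 27.18
position: [0.6318, -0.1284, 0.0116]
ee_rot: [0.735, -0.678, 0.0, -0.0]
contact_force: [-1.8, 0.2, 6.0]
opening: 0.532
finger_force: 44.7
```

shift_gripper(moves=[0,0,-0.005,0,0,0,-0.02,0,0,0,-0.04,0,0,0,-0.07,0,0,0,-0.1,0,0,0,-0.13,0,0,0,-0.16,0,0,0,-0.19,0])

```text
t: 28.18
position: [0.6312, -0.1282, 0.2018]
ee_rot: [0.735, -0.679, -0.0, -0.0]
contact_force: [0.4, 1.5, -4.8]
opening: 0.529
finger_force: 43.6
```

shift_gripper(moves=[0,0,-0.01,0,0,0,-0.01,0,0,0,-0.01,0,0,0,-0.01,0])

```text
t: 28.68
position: [0.631, -0.1283, 0.2091]
ee_rot: [0.735, -0.679, -0.001, 0.001]
contact_force: [1.0, 0.2, -4.4]
opening: 0.531
finger_force: 43.8
```

```bash
python3 w.py; python3 d.py
```

Run:
```python
from h import *
a=robot.read_camera("top")["pixels"][130:270,200:440]; b=robot.read_camera("scene")["pixels"][60:280,230:430]
cv2.imwrite("pics/f7.png",np.hstack([cv2.resize(a,(440,257),interpolation=cv2.INTER_CUBIC),cv2.resize(b,(234,257),interpolation=cv2.INTER_CUBIC)]))
```

```text
F [-0.01  0.12 -4.04] sd [0.57 0.41 0.71]
t 29.18 pos [ 0.6317 -0.1283  0.2108] yaw 0.0795 F [-0.35  0.78 -3.98] open 0.532 ff 43.8 q [ 0.05  0.43  0.03 -0.   -1.17  0.03]
```

View pics/f7.png

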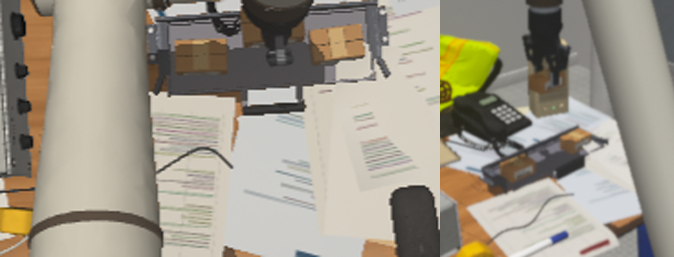

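The full carton hangs level in the gripper (upper right inset, (545,85)). The other two lie flat in the tray at (200,55) and (337,42), the handle at (275,106) is unmoved, and the tray is home. Handing in.

```bash
python3 -c "
from bench import robot
print(robot.close_job())"
```

```text
the job is handed in; nothing more can be done
None
```

Job handed in with no verdict shown: the tray is home against the stop, and the middle carton was the full one (about 4 N; left and right about 1.8 N each), held level with its underside about 20 cm above the desk, the other two flat in their places.

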